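# Centre a clutch disc with an alignment mandrel

## Task

The clutch disc on the sloping flywheel has slipped off centre. Take the alignment mandrel out of its wooden block, put it through the disc's hub, feel with its tip for the pilot bore hidden in the flywheel behind, and push it fully home so that it centres the disc. Let go and leave the mandrel standing there; do not disturb the other goods on the counter.

Things in the scene. Friction and masses are not known exactly. Their poses are not given: they have to be found in the camera images.
- mandrel: Loose aluminium alignment mandrel, 112 mm long, about 0.18 kg, standing upright in the block at the start, turned at random about its axis. Origin: centre of its tip's end; z along its axis from tip to grip. Tip 14 mm round (z 0 to 22 mm), cone from 14 to 28 mm diameter (z 22 to 36), body 28 mm round (z 36 to 66), square grip 24 x 24 mm, flats facing its x and y (z 66 to 112).
- mandrel_tip (a point): Centre of the end of the mandrel's tip (its origin); the tip's edge has a 1.5 mm chamfer.
- mandrel_grip (a point): Point on the mandrel's axis 90 mm from the tip end, near the middle of its square grip; axes as the mandrel's.
- block: Fixed wooden storage block 100 x 100 x 45 mm on the counter; origin: centre of its underside, z up. In its top centre a 16 mm hole 22 mm deep holds the mandrel's tip: 90 mm of mandrel stands above the block.
- hub (a point): Centre of the outer end face of the clutch disc's hub, a steel tube 46 mm outside, bore 30 mm right through. z is the hub's axis, pointing out of the flywheel, up and towards the robot's side, 0.45 rad (26 degrees) from vertical. The flywheel's flat face lies 28 mm below this point along -z. With the mandrel home, its tip end is 48 mm below this point and its grip 18 to 64 mm above it.
- disc: The clutch disc, 180 mm across, 10 mm thick, lying on a tilted fixed flywheel 210 mm across. Origin: on the hub's axis, level with the flywheel's face (28 mm below hub); axes as hub. The disc slides over the flywheel in its x and y at about 2 to 6 N, stays where pushed, and cannot lift or turn; the mandrel's cone can push it to centre.
- hub_in (a point): Centre of the hub's bore at the flywheel's face, the same point as the disc's origin; axes as hub. Here the flywheel's face is bare steel with one pilot bore: blind, 15 mm wide, 1.5 mm chamfer, 20 mm deep, parallel to z. At the start the pilot bore's centre is up to 4 mm from this point along each of x and y, either way, unknown (not listed, deep inside the hub).
- bearing: Bystander: loose steel ball-bearing ring, 62 mm across, 18 mm high. Origin: centre of underside.
- gear: Bystander: loose dark steel gear with a boss, 64 mm across, 38 mm high. Origin: centre of underside.
- carton: Bystander: loose cardboard carton 75 x 55 x 45 mm. Origin: centre of underside.
Mind the look-alikes: they are no part of the job. Leave any turquoise look-alike of the mandrel alone.

How it is judged (in metres and radians):
On the way, in this order (a step that is already met when the one before it is completed fails the run):
1. the mandrel is out of its block (z of mandrel_tip in the frame of block above 0.06 m), for 0.1 s.
2. the mandrel's tip has gone through the hub and well into the pilot bore (z of mandrel_tip in the frame of hub below -0.034 m and angle between the z axis of mandrel and the z axis of hub, either way round below 0.2 rad and horizontal distance between mandrel_tip and hub below 0.04 m), for 0.1 s.
At the end, for the whole second after the job is handed in: The mandrel stands released and at rest in the flywheel's pilot bore: its tip at least 45.5 mm below the hub's outer face (48 mm is the bottom), its axis within 0.12 rad of the hub's, and the hub centred on the tip within 4 mm in each direction (z of mandrel_tip in the frame of hub below -0.0455 m and angle between the z axis of mandrel and the z axis of hub, either way round below 0.12 rad and x of mandrel_tip in the frame of hub between -0.004 and 0.004 m and y of mandrel_tip in the frame of hub between -0.004 and 0.004 m and linear speed of mandrel below 0.02 m/s); the robot touches nothing.
It fails at once if a bystander (bearing, gear or carton) is moved by more than 30 mm (distance of any of bearing, gear, carton from where it was at the start of the episode above 0.03 m).
It also fails if it takes over 72 s, if anything falls off the work surface, if the arm or the gripper's body presses on something with over 40 N, if the wrist force passes 120 N, or if a joint passes its speed limit or range.

## Robot

A 6-joint arm with a two-finger parallel gripper is mounted at the origin on the work surface. World frame = base frame: x ahead of the robot, y to its left, z up, the work surface at z = 0. Lengths are in mm, angles in rad, forces in N, time in s.
With the tool pointing down it reaches from about 375 to 925 mm from the base axis. Payload 5.7 kg.
Tool frame: the origin (TCP) lies at the centre of the arm's flange, where the gripper is bolted on; the fingertips stand 182 mm ahead of it and the grasp point (between the pads) lies 163 mm ahead of it; z points along the fingers, y is the direction in which the jaws open and shut (so a half turn about z gives the same grasp; the last joint's range is limited). The gripper opens to 88 mm and grips with 3 to 60 N. Pads are 20 mm wide; open, the fingers measure 115 mm over their backs; the gripper's body (75 mm by 178 mm) begins 61 mm behind the grasp point.
Start: joints at [-1.264, 0.359, 1.51, -0, 1.272, -0.115], TCP at [245.629, -547.404, 404.623] pointing down, gripper open.
Joint ranges: [-2.97, 2.97], [-1.01, 2.36], [0.21, 2.38], [-0.96, 4.11], [0.2, 2.71], [-2.98, 2.98]. Speed limits (rad/s): [2.39, 2.39, 3.14, 3.14, 3.14, 3.14].

## Interface

Orientations are given as a rotation vector (axis times angle).
In Python, from plant import r gives the robot as it stands.
- The arm moves only by the tool step_arm, never from a script. Its argument "commands" is one flat list of numbers, 6 for each row, row after row: the shift along the tool's x, y, z in m, then the turn, a rotation vector about the tool's x, y, z in degrees. A call has exactly 8 rows; each row shifts and turns the commanded pose from where the row before left it, along the tool's axes as they then stand; what a row does not reach is not made up. A row lasts 1/12 s, in which the tool goes at most 41.7 mm and 7.16 degrees, less where a joint would pass 70% of its speed; a pose out of reach is approached as far as the arm can. A call with a gripper value outside its range is refused whole. "jaw" is the closure, from -1 (fully open) to 1 (shut), set as the call begins (left out, the last holds). The fingers move at their own pace and stop on an object; "grip_force" is the grip in N (left out, the last holds). Time passes only in rows, so rows that do not move let the fingers close, or fill a call up. It gives the time, the measured TCP pose, the force and the opening at its end, in the units of the state.
- r.sense(): the state, without advancing time (a new reading comes with each control period).
- r.get_image(name): name is "side" or "top" or "wrist"; returns (picture, depth): 384x512x3 uint8, blue, green, red; 384x512 float32, mm along the optical axis (not along the pixel's ray), 0 where there is no reading.
- r.camera_model(name): a dict with "fx", "fy", "cx", "cy" (pixels), "rvec" (rotation vector, rad) and "tvec" (3), from world to camera coordinates, as OpenCV has them; the wrist camera has in their place "tool_from_camera" (4x4, takes a point from camera to tool coordinates, whose origin is the TCP and whose axes are the flange's). Camera axes: x right, y down, z forward; pixel columns grow to the right and rows downward; lengths in mm; the calibration is good to about 2 mm. A picture is of the moment at which its call begins: read the wrist's pose just before it. camera_model takes no time and is no camera call.
- r.finish_job(): hands the job in, once; it reports no verdict.
The state is a dict: "time": time; "qpos": joint angles; "dq": joint speeds; "joint_torque": joint torques, N m; "ee_pos": TCP position; "ee_rot": TCP orientation; "contact_force": force on the tool from outside, world axes, zero at the start; "wrist_torque": the same for the moment, N m; "opening": opening from 0.0 (shut) to 1.0 (fully open).
Only numpy, scipy, OpenCV 4.12 (cv2) and the standard library are available. Lean on these libraries where they do the work, as an engineer would, in place of code of your own. Each camera call takes 0.05 s, during which the arm holds its last target.

## Working session

There is one attempt and no reset: what is moved stays moved. The work goes in short steps, Python scripts to look and compute and a tool call to move; the robot and the scene stay as the last step left them, time stands still between calls to the robot, and variables do not carry over. Pictures are saved under pics/ and viewed, and the job is handed in when it is done.

Besides the shell and the picture viewer there is one more tool, called as name(argument=value, ...) on one line, values as JSON. step_arm: Moves the arm, as the interface text tells. Its arguments: {"type":"object","properties":{"commands":{"type":"array"},"jaw":{"type":"number"},"grip_force":{"type":"number"}},"required":["commands"]}

```bash
ls; mkdir -p pics; python3 - <<'E'
from plant import r
import cv2,json
print(r.sense())
for n in ("side","top","wrist"):
    im,d=r.get_image(n); cv2.imwrite(f"pics/{n}0.png",im); print(n,r.camera_model(n))
    import numpy as np; np.save(f"{n}0.npy",d); np.save(f"{n}0im.npy",im)
E
```

```text
pics
{'time': 0.0, 'qpos': array([-1.26410849e+00,  3.59490762e-01,  1.51140732e+00,  8.91345658e-06,
        1.27249692e+00, -1.15072933e-01]), 'dq': array([ 5.63283284e-04,  3.75485065e-04,  9.07657777e-04, -4.49605493e-05,
       -1.05835031e-03, -1.20830911e-03]), 'joint_torque': array([ 1.86590070e-03, -5.15374804e+01, -2.70725584e+01,  6.77752797e-02,
        3.48073547e-02, -1.17794239e-04]), 'ee_pos': array([ 245.52308569, -547.08017582,  403.82733363]), 'ee_rot': array([-3.07024270e+00, -6.57221136e-01,  2.57363369e-04]), 'contact_force': array([-0.01093225,  0.07490734, -0.18918843]), 'wrist_torque': array([ 0.01554801, -0.00033386,  0.03385217]), 'opening': 1.003741258411679}
side {'fx': 394.9667298802534, 'fy': 394.9667298802534, 'cx': 255.0348567004541, 'cy': 190.01723907410405, 'rvec': array([ 0.20384542, -2.89361519,  1.04041723]), 'tvec': array([570.26404387,  66.99598733, 898.94542986])}
top {'fx': 369.3609938784853, 'fy': 369.3609938784853, 'cx': 254.32316643327187, 'cy': 192.6283735481812, 'rvec': array([-2.23249511,  2.20702981, -0.0483866 ]), 'tvec': array([ 90.64893648, 545.48322208, 980.52546886])}
wrist {'fx': 284.7470625060545, 'fy': 284.7470625060545, 'cx': 253.82206681894226, 'cy': 190.01983837337627, 'tool_from_camera': array([[-1.50292444e-03, -9.65804483e-01, -2.59267123e-01,
         7.12888795e+01],
       [ 9.99998796e-01, -1.35111361e-03, -7.63733723e-04,
         8.08079434e-01],
       [ 3.87318114e-04, -2.59267958e-01,  9.65805351e-01,
         1.77882424e+01],
       [ 0.00000000e+00,  0.00000000e+00,  0.00000000e+00,
         1.00000000e+00]])}
```

View pics/side0.png

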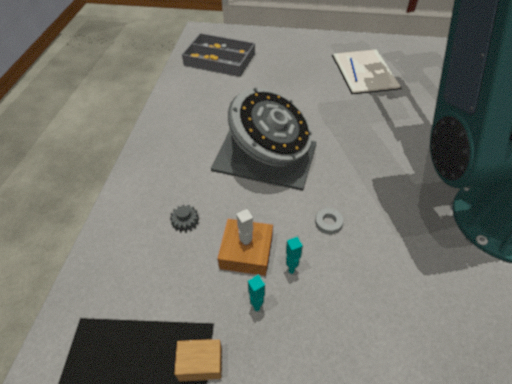

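View pics/top0.png

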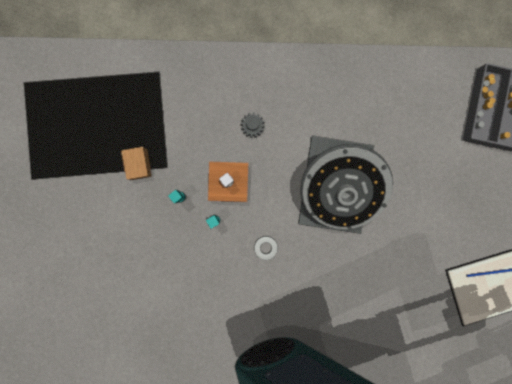

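View pics/wrist0.png

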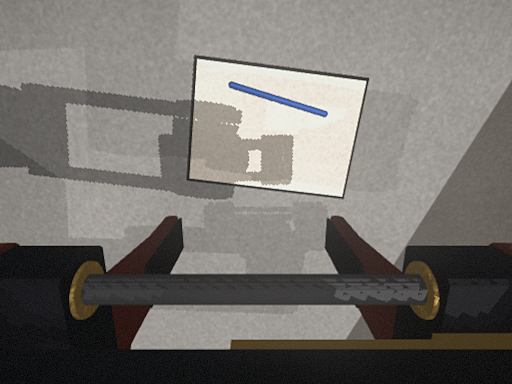

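The side view shows the silver mandrel in its block at (246,225) and the hub at about (280,117). In the top view the mandrel is at (227,181) and the hub at (347,195). Turquoise look-alikes stand near the block, at (177,197) and (213,222) in the top view. Next I measure them.

```bash
cat > h.py <<'E'
import numpy as np,cv2
from scipy.spatial.transform import Rotation as R
from plant import r
def cam(n,s=None):
    c=r.camera_model(n);K=(c['fx'],c['fy'],c['cx'],c['cy'])
    if n=='wrist':
        T=np.eye(4);T[:3,:3]=R.from_rotvec(s['ee_rot']).as_matrix();T[:3,3]=s['ee_pos']
        return K,T@c['tool_from_camera']
    Rm=R.from_rotvec(c['rvec']).as_matrix();T=np.eye(4);T[:3,:3]=Rm.T;T[:3,3]=-Rm.T@c['tvec'];return K,T
def cloud(K,T,d):
    v,u=np.mgrid[:d.shape[0],:d.shape[1]]
    P=np.stack([(u-K[2])/K[0]*d,(v-K[3])/K[1]*d,d],-1)
    return P@T[:3,:3].T+T[:3,3]
def ray(K,T,u,v):
    q=np.array([(u-K[2])/K[0],(v-K[3])/K[1],1]);return T[:3,3],T[:3,:3]@q
def onz(K,T,u,v,z):
    o,q=ray(K,T,u,v);return o+q*(z-o[2])/q[2]
def proj(K,T,p):
    q=T[:3,:3].T@(np.asarray(p,float)-T[:3,3]);return np.array([K[0]*q[0]/q[2]+K[2],K[1]*q[1]/q[2]+K[3]])
E
python3 - <<'E'
from h import *
for n in('top','side'):
    K,T=cam(n);d=np.load(n+'0.npy');im=np.load(n+'0im.npy');P=cloud(K,T,d)
    hsv=cv2.cvtColor(im,cv2.COLOR_BGR2HSV)
    if n=='top':
        m=(P[...,2]>120)&(np.abs(P[...,0]-onz(K,T,227,181,135)[0])<40)&(np.abs(P[...,1]-onz(K,T,227,181,135)[1])<40)&(d>0)
        print(n,m.sum(),P[m].mean(0),P[m].min(0),P[m].max(0))
        v,u=np.nonzero(m);print(u.mean(),v.mean(),onz(K,T,u.mean(),v.mean(),135))
        b=cv2.minAreaRect(np.stack([u,v],1).astype(np.float32));print(b)
    big=cv2.resize(im,None,fx=4,fy=4,interpolation=cv2.INTER_CUBIC)
    for nm,(u,v) in dict(man=dict(top=(227,185),side=(246,235))[n] and {'man':dict(top=(227,185),side=(246,235))[n],'hub':dict(top=(347,190),side=(275,120))[n]}).items() if False else [('man',dict(top=(227,185),side=(246,235))[n]),('hub',dict(top=(347,190),side=(270,125))[n])]:
        x0,y0=u-50,v-50
        c=cv2.resize(im[y0:y0+100,x0:x0+100],(600,600),interpolation=cv2.INTER_CUBIC);cv2.imwrite(f'pics/{n}_{nm}.png',c);print(n,nm,x0,y0)
E
cd pics; python3 -c "
import cv2,numpy as np
for n in('man','hub'): cv2.imwrite('c_%s.png'%n,cv2.resize(np.hstack([cv2.imread('top_%s.png'%n),cv2.imread('side_%s.png'%n)]),(800,400)))"
```

```text
top 108 [571.5801913  165.65196822 133.76406966] [556.33334208 151.85470969 120.32544688] [586.3158609  179.74707892 138.90163242]
226.05555555555554 179.40740740740742 [571.51460167 165.58810622 135.        ]
((226.02438354492188, 179.280517578125), (10.463642120361328, 10.30746841430664), 51.34019088745117)
top man 177 135
top hub 297 140
side man 196 185
side hub 220 75
```

View pics/c_man.png

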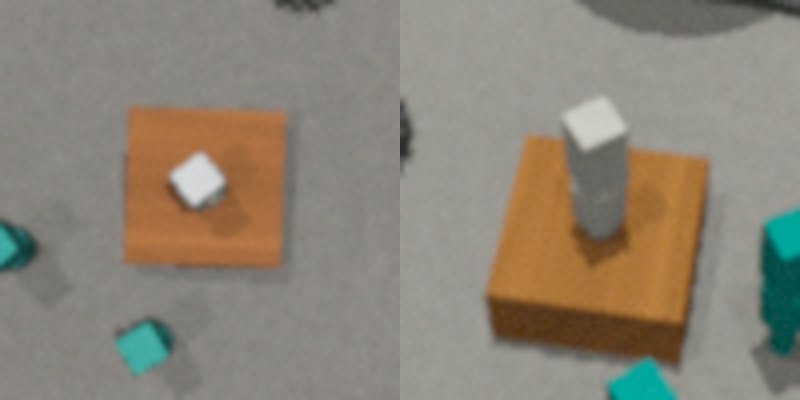

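View pics/c_hub.png

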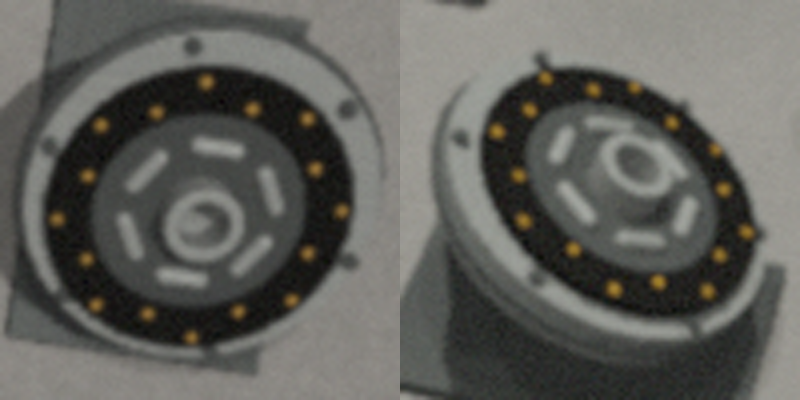

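```bash
python3 - <<'E'
from h import *
C={}
for n in('top','side'):
    K,T=cam(n);d=np.load(n+'0.npy');im=np.load(n+'0im.npy');P=cloud(K,T,d);C[n]=(K,T)
    u0,v0=dict(top=(343,191),side=(270,127))[n]
    # disc dark ring points
    g=cv2.cvtColor(im,cv2.COLOR_BGR2GRAY);vv,uu=np.mgrid[:384,:512]
    m=(g<55)&(np.hypot(uu-u0,vv-v0)<45)&(d>0)&(P[...,2]>60)
    Q=P[m];
    for _ in range(4):
        c=Q.mean(0);nrm=np.linalg.svd(Q-c)[2][2];nrm*=np.sign(nrm[2]);e=(Q-c)@nrm;Q=Q[abs(e)<2.5*max(e.std(),1)]
    print(n,len(Q),c,nrm,np.arccos(nrm[2]),np.degrees(np.arctan2(nrm[1],nrm[0])),e.std())
a=ray(*C['top'],347.4,195.6);b=ray(*C['side'],279.1,115.8)
def tri(a,b):
    A=np.stack([a[1],-b[1]],1);t=np.linalg.lstsq(A,b[0]-a[0],rcond=None)[0];p=a[0]+a[1]*t[0];q=b[0]+b[1]*t[1];return (p+q)/2,np.linalg.norm(p-q)
print('hub',tri(a,b))
# mandrel top: top crop centre (197,180)/4, side (594-400,122)/4... 
print('man',tri(ray(*C['top'],177+198/4-.4,135+180/4-.4),ray(*C['side'],196+195/4-.4,185+122/4-.4)))
print(onz(*C['top'],177+205/4,135+186/4,45))
for u,v in[(177,196),(213,221),(266,248),(253,125)]:print(onz(*C['top'],u,v,60))
E
```

```text
top 1989 [ 548.28548387 -113.26913794  133.38557341] [-0.43078856  0.05936205  0.9004984 ] 0.4498820590299452 172.15413510391102 1.4063451314092739
side 1316 [ 545.99710406 -102.31637384  132.81716636] [-0.42979329  0.06241126  0.90076776] 0.4492622333171058 171.73770088959733 1.1644223548249009
hub (array([ 536.10396712, -112.52513332,  150.59034354]), np.float64(2.0098377492876365))
man (array([571.05007394, 165.44517441, 135.68663242]), np.float64(0.03483065560449507))
[571.22451275 164.76874149  45.        ]
[532.55611483 291.7200222   60.        ]
[470.94553753 200.9567357   60.        ]
[404.57394058  67.29726841  60.        ]
[714.05032029 103.4430205   60.        ]
```

```bash
cat >> h.py <<'E'
from scipy.linalg import logm,expm
def pose(s):
    T=np.eye(4);T[:3,:3]=R.from_rotvec(s['ee_rot']).as_matrix();T[:3,3]=s['ee_pos'];return T
def mk(n,az,p):
    """tool z=-n, tool x at heading az deg (projected), TCP p"""
    z=-np.asarray(n,float);z/=np.linalg.norm(z);x=np.array([np.cos(np.radians(az)),np.sin(np.radians(az)),0]);x-=x@z*z;x/=np.linalg.norm(x)
    T=np.eye(4);T[:3,:3]=np.stack([x,np.cross(z,x),z],1);T[:3,3]=p;return T
def rows(A,B,N):
    M=np.real(expm(np.real(logm(np.linalg.inv(A)@B))/N));rv=np.degrees(R.from_matrix(M[:3,:3]).as_rotvec())
    print('N',N,'row m:',np.round(M[:3,3]/1000,4),'deg:',np.round(rv,3))
    X=A.copy();
    for i in range(N):
        X=X@M
        if i%8==7: print('  via',X[:3,3].round(0))
HN=np.array([-.4303,.0609,.9006]);HN/=np.linalg.norm(HN)
E
python3 - <<'E'
from h import *
s=r.sense();hub=np.array([536.1,-112.5,149.5])
rows(pose(s),mk(HN,107,hub+295*HN),24)
E
```

```text
N 24 row m: [ 0.0216 -0.0027 -0.0018] deg: [-1.115  0.347 -3.298]
  via [ 371. -429.  419.]
  via [ 429. -266.  426.]
  via [409. -95. 415.]
```

step_arm(commands=[0.0216, -0.0027, -0.0018, -1.115, 0.347, -3.298, 0.0216, -0.0027, -0.0018, -1.115, 0.347, -3.298, 0.0216, -0.0027, -0.0018, -1.115, 0.347, -3.298, 0.0216, -0.0027, -0.0018, -1.115, 0.347, -3.298, 0.0216, -0.0027, -0.0018, -1.115, 0.347, -3.298, 0.0216, -0.0027, -0.0018, -1.115, 0.347, -3.298, 0.0216, -0.0027, -0.0018, -1.115, 0.347, -3.298, 0.0216, -0.0027, -0.0018, -1.115, 0.347, -3.298], jaw=-1)

```text
time: 0.82
ee_pos: [372.1, -428.5, 419.2]
ee_rot: [2.709, 1.285, 0.12]
contact_force: [-0.2, 0.7, 0.8]
opening: 1.005
```

step_arm(commands=[0.0216, -0.0027, -0.0018, -1.115, 0.347, -3.298, 0.0216, -0.0027, -0.0018, -1.115, 0.347, -3.298, 0.0216, -0.0027, -0.0018, -1.115, 0.347, -3.298, 0.0216, -0.0027, -0.0018, -1.115, 0.347, -3.298, 0.0216, -0.0027, -0.0018, -1.115, 0.347, -3.298, 0.0216, -0.0027, -0.0018, -1.115, 0.347, -3.298, 0.0216, -0.0027, -0.0018, -1.115, 0.347, -3.298, 0.0216, -0.0027, -0.0018, -1.115, 0.347, -3.298])

```text
time: 1.48
ee_pos: [430.2, -265.5, 426.7]
ee_rot: [2.228, 1.79, 0.223]
contact_force: [0.1, 0.5, -0.4]
opening: 1.002
```

step_arm(commands=[0.0216, -0.0027, -0.0018, -1.115, 0.347, -3.298, 0.0216, -0.0027, -0.0018, -1.115, 0.347, -3.298, 0.0216, -0.0027, -0.0018, -1.115, 0.347, -3.298, 0.0216, -0.0027, -0.0018, -1.115, 0.347, -3.298, 0.0216, -0.0027, -0.0018, -1.115, 0.347, -3.298, 0.0216, -0.0027, -0.0018, -1.115, 0.347, -3.298, 0.0216, -0.0027, -0.0018, -1.115, 0.347, -3.298, 0.0216, -0.0027, -0.0018, -1.115, 0.347, -3.298])

```text
time: 2.15
ee_pos: [409.8, -93.9, 415.4]
ee_rot: [1.664, 2.167, 0.308]
contact_force: [0.3, -0.3, -0.9]
opening: 1.003
```

```bash
cat > snap.py <<'E'
import sys
from h import *
def snap(tag,n='wrist'):
    s=r.sense();im,d=r.get_image(n);cv2.imwrite(f'pics/{tag}.png',im);np.savez(f'{tag}.npz',im=im,d=d,pos=s['ee_pos'],rot=s['ee_rot'])
    print(s['time'],s['ee_pos'].round(1),s['ee_rot'].round(4),s['qpos'].round(3),s['contact_force'].round(1))
if __name__=='__main__': snap(*sys.argv[1:])
E
python3 snap.py hubw; python3 -c "
from h import *
X=pose(r.sense());print(X.round(3),-X[:3,2]@HN)"
```

```text
2.15 [409.8 -93.9 415.4] [1.6642 2.167  0.3076] [-0.455 -0.034  2.034  0.205  0.72  -0.841] [ 0.3 -0.3 -0.9]
[[-2.24000e-01  8.75000e-01  4.29000e-01  4.07382e+02]
 [ 9.60000e-01  2.74000e-01 -5.80000e-02 -9.10350e+01]
 [-1.68000e-01  3.99000e-01 -9.02000e-01  4.13897e+02]
 [ 0.00000e+00  0.00000e+00  0.00000e+00  1.00000e+00]] 0.9999928724058766
```

View pics/hubw.png

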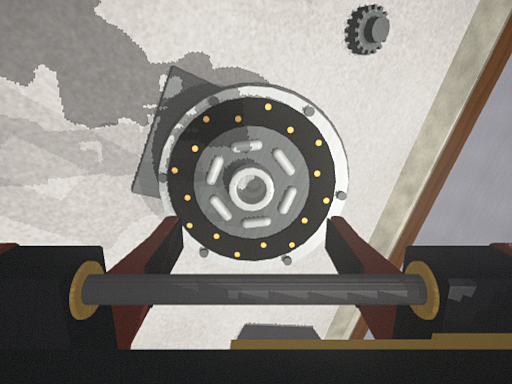

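The wrist view shows the hub ring centred at about (251,188) and the gear at (367,30). The arm was still settling, so I retake it.

```bash
python3 snap.py hubw2; python3 - <<'E'
from h import *
z=np.load('hubw2.npz');im=z['im'];d=z['d'];s=dict(ee_pos=z['pos'],ee_rot=z['rot'])
c=cv2.resize(im[138:238,201:301],(600,600),interpolation=cv2.INTER_CUBIC);cv2.imwrite('pics/hubw2c.png',c)
K,T=cam('wrist',s);P=cloud(K,T,d)
g=cv2.cvtColor(im,cv2.COLOR_BGR2GRAY);vv,uu=np.mgrid[:384,:512]
rr=np.hypot(uu-251,vv-183)
m=(g<60)&(rr<90)&(rr>55)&(vv<215)&(d>0);Q=P[m]
for _ in range(5):
    c0=Q.mean(0);n=np.linalg.svd(Q-c0)[2][2];n*=np.sign(n[2]);e=(Q-c0)@n;Q=Q[abs(e)<2.5*max(e.std(),.5)]
print('plane',c0,n,np.arccos(n[2]),np.degrees(np.arctan2(n[1],n[0])),e.std())
h=(P-c0)@n
m2=(np.abs(h-18)<4)&(rr<40)&(d>0);print(m2.sum(),np.median(h[m2]),P[m2].mean(0))
v,u=np.nonzero(m2);print(u.min(),u.max(),v.min(),v.max())
E
```

```text
2.2 [407.4 -91.  413.9] [1.6624 2.1738 0.3091] [-0.452 -0.037  2.04   0.206  0.721 -0.843] [-2.7  1.6 -1.4]
plane [494.70304857 -92.00160246 109.58713943] [-0.42907926  0.06126564  0.90118672] 0.4482965810961445 171.87400685138314 0.6581720623074543
916 17.843805885371378 [ 535.8689491  -115.72330317  150.48832963]
231 275 172 215
```

View pics/hubw2c.png

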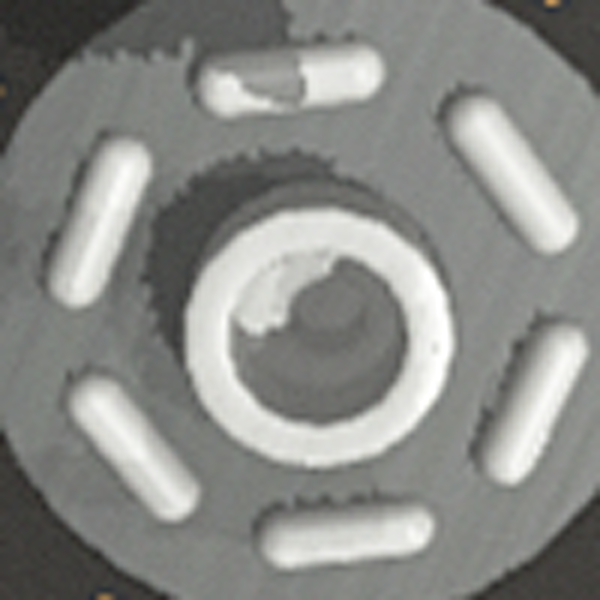

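```bash
python3 - <<'E'
from h import *
z=np.load('hubw2.npz');im=z['im']
c=im[163:223,221:281];g=cv2.cvtColor(c,cv2.COLOR_BGR2GRAY).astype(float)
e=np.clip((g-50)/(130-50),0,1)*255
e=cv2.resize(e.astype(np.uint8),(600,600),interpolation=cv2.INTER_CUBIC);cv2.imwrite('pics/bore.png',e)
s=dict(ee_pos=z['pos'],ee_rot=z['rot']);K,T=cam('wrist',s)
# ring
g=cv2.cvtColor(im,cv2.COLOR_BGR2GRAY);m=((g>165)*255).astype(np.uint8)
cs,h=cv2.findContours(m,cv2.RETR_CCOMP,cv2.CHAIN_APPROX_NONE)
for k,cc in enumerate(cs):
    if len(cc)>40:
        b=cv2.fitEllipse(cc)
        if np.hypot(b[0][0]-254,b[0][1]-194)<10: print(b,h[0][k])
d=z['d'];P=cloud(K,T,d);print(d[188:200,254],)
np.set_printoptions(linewidth=220);print((((P-np.array([494.7,-92,109.6]))@np.array([-.4291,.0613,.9012]))[176:206:2,238:272:2]).round(0))
E
```

```text
((253.8160400390625, 193.81613159179688), (41.96144485473633, 43.92361831665039), 87.56505584716797) [52 49 51 -1]
((255.04513549804688, 195.57754516601562), (25.257585525512695, 31.80886459350586), 55.6788444519043) [-1 -1 -1 50]
[333.47156 334.54016 334.6985  334.35727 336.5099  334.97336 329.58585
 325.97882 322.09256 318.24994 316.3464  316.03558]
[[  4.  17.  18.  18.  17.  17.  18.  18.  18.  18.  18.  18.  19.  18.  15.   6.  -3.]
 [ 17.  18.  19. 294.  18.  17.  18.  17.  18.  17.  18.  18.  19.  18.  18.  17.   8.]
 [ 18.  18.  19.  18.  18.  18.  18.  16. -10.  18.  18.  18.  18.  18.  19.  17.  17.]
 [ 18.  18.  17.  18. -10. -10. -10. -11. -11. -10. -10. -10.  19.  18.  19.  19.  19.]
 [ 18.  18.  17. -10.  -9. -10. -10. -11. -11. -11. -11. -10. -10.  17.  18.  19.  18.]
 [ 19.  18. -10. -10.  -9. -11. -12. -30. -29. -31. -32. -12.  -9. -10.  18.  18.  16.]
 [ 18.  17. -10. -10. -10. -11. -30. -31. -29. -29. -29. -30. -11. -10.  -9.  17.  18.]
 [ 18. -10. -11. -11. -10. -12. -30. -28. -30. -30. -30. -31. -10. -10.  -9.  17.  18.]
 [ 18.  -9. -10. -11.  -9. -10. -24. -30. -31. -31. -29. -22. -12. -11. -11.  17.  18.]
 [ 16.  -1. -10. -10.  -9. -10. -16. -22. -24. -23. -21. -14. -10. -10. -11.  17.  17.]
 [ 16.   6.  -9. -11. -10. -10. -10. -13. -16. -16. -13. -11. -11.  -9.   3.  17.  18.]
 [ 17.   9.  -0. -11. -11. -10.  -9. -11. -10. -10. -11.  -9. -10.  -2.   7.  17.  18.]
 [ 19.  16.   7.  -1. -10.  -9. -10. -10. -10. -10. -11. -10.  -1.   5.  13.  18.  18.]
 [ 19.  18.  12.   5.   3.  -2.  -4. -11. -10. -10.  -1.   1.   6.  12.  17.  18.  17.]
 [ 18.  17.  18.  11.   9.   5.   3.   1.   2.   2.   5.   9.  12.  18.  17.  18.  19.]]
```

View pics/bore.png

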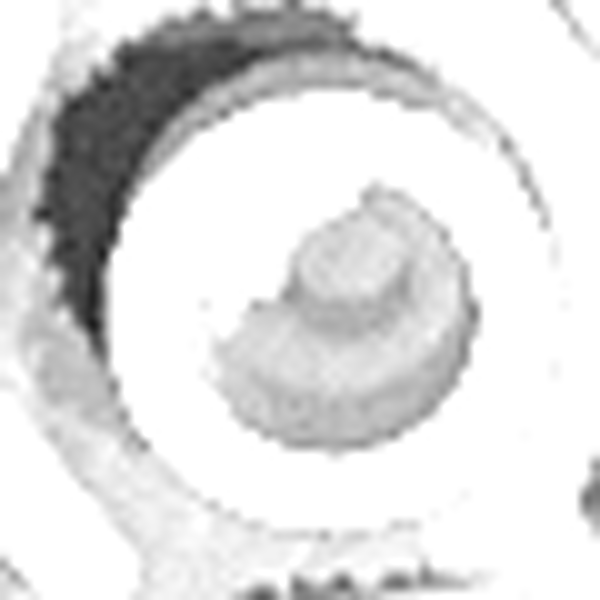

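The pilot bore can be seen in the depth image, so I measure it and the hub centre from there.

```bash
cat > bore.py <<'E'
from h import *
import sys
z=np.load(sys.argv[1]);im=z['im'];d=z['d'];s=dict(ee_pos=z['pos'],ee_rot=z['rot']);K,T=cam('wrist',s);P=cloud(K,T,d)
u0,v0=map(int,sys.argv[2:4])
c0=np.array([494.703,-92.002,109.587]);n=np.array([-.42908,.061266,.901187]);n/=np.linalg.norm(n)
if len(sys.argv)<5:
    vv,uu=np.mgrid[:384,:512];rr=np.hypot(uu-u0,vv-v0)
h=(P-c0)@n
ex=np.cross([0,1,0],n);ex/=np.linalg.norm(ex);ey=np.cross(n,ex);print('ex',ex,'ey',ey)
o=T[:3,3]
def plane(u,v,hh):
    q=np.stack([(u-K[2])/K[0],(v-K[3])/K[1],np.ones(len(u))],1)@T[:3,:3].T
    t=(hh-(o-c0)@n)/(q@n);X=o+q*t[:,None];return np.stack([(X-c0)@ex,(X-c0)@ey],1)
vv,uu=np.mgrid[:384,:512];rr=np.hypot(uu-u0,vv-v0)
def circ(m,hh,name):
    m=cv2.morphologyEx((m*255).astype(np.uint8),cv2.MORPH_CLOSE,np.ones((3,3)))
    nl,lab,st,ce=cv2.connectedComponentsWithStats(m);k=1+np.argmax(st[1:,4]);m=(lab==k).astype(np.uint8)
    m=cv2.drawContours(np.zeros_like(m),[max(cv2.findContours(m,0,1)[0],key=cv2.contourArea)],0,1,-1) if 'ring' in name else m
    v,u=np.nonzero(m);q=plane(u.astype(float),v.astype(float),hh);c=q.mean(0)
    # area
    v2,u2=v,u;B=plane(np.r_[u-.5],np.r_[v-.5],hh);D=plane(u+.5,v-.5,hh);E=plane(u-.5,v+.5,hh)
    A=np.abs(np.cross(D-B,E-B)).sum();print(name,'c',c.round(2),'equiv dia',2*np.sqrt(A/np.pi),'world',(c0+ex*c[0]+ey*c[1]+n*hh).round(2));return c
ro=circ((np.abs(h-18)<3)&(rr<32)&(d>0),18,'ring outer')
ri=circ((h<15.5)&(rr<15)&(d>0),18,'hub bore')
b=circ((h<-11.7)&(rr<14)&(d>0)&(h>-40),-10.8,'pilot')
b2=circ((h<-25)&(rr<14)&(d>0)&(h>-40),-30,'pilot floor(partial)')
print('pilot-hub',b-ro)
E
python3 -W ignore bore.py hubw2.npz 254 193
```

```text
ex [ 0.90288256 -0.          0.4298873 ] ey [ 0.02633746  0.99812148 -0.05531597]
ring outer c [ 54.72 -24.86] equiv dia 45.32088831424126 world [ 535.73 -115.72  150.71]
hub bore c [ 54.99 -24.82] equiv dia 28.87065861966252 world [ 535.97 -115.67  150.82]
pilot c [ 58.07 -28.68] equiv dia 15.398688759238306 world [ 551.01 -121.29  126.4 ]
pilot floor(partial) c [ 58.63 -31.59] equiv dia 12.988015963879509 world [ 559.68 -125.37  109.5 ]
pilot-hub [ 3.34050873 -3.81331308]
```

```bash
python3 - <<'E'
from h import *
rows(pose(r.sense()),mk([0,0,1],135,[571.3,165.5,390]),16)
E
```

```text
N 16 row m: [0.0095 0.0165 0.004 ] deg: [ 1.279  0.994 -1.845]
  via [508.  26. 413.]
  via [571. 166. 390.]
```

step_arm(commands=[0.0095, 0.0165, 0.004, 1.279, 0.994, -1.845, 0.0095, 0.0165, 0.004, 1.279, 0.994, -1.845, 0.0095, 0.0165, 0.004, 1.279, 0.994, -1.845, 0.0095, 0.0165, 0.004, 1.279, 0.994, -1.845, 0.0095, 0.0165, 0.004, 1.279, 0.994, -1.845, 0.0095, 0.0165, 0.004, 1.279, 0.994, -1.845, 0.0095, 0.0165, 0.004, 1.279, 0.994, -1.845, 0.0095, 0.0165, 0.004, 1.279, 0.994, -1.845])

```text
time: 2.92
ee_pos: [511.9, 23.4, 415.1]
ee_rot: [1.47, 2.544, 0.163]
contact_force: [0.4, -0.2, -0.3]
opening: 1.0
```

step_arm(commands=[0.0095, 0.0165, 0.004, 1.279, 0.994, -1.845, 0.0095, 0.0165, 0.004, 1.279, 0.994, -1.845, 0.0095, 0.0165, 0.004, 1.279, 0.994, -1.845, 0.0095, 0.0165, 0.004, 1.279, 0.994, -1.845, 0.0095, 0.0165, 0.004, 1.279, 0.994, -1.845, 0.0095, 0.0165, 0.004, 1.279, 0.994, -1.845, 0.0095, 0.0165, 0.004, 1.279, 0.994, -1.845, 0.0095, 0.0165, 0.004, 1.279, 0.994, -1.845])

```text
time: 3.58
ee_pos: [576.0, 162.8, 391.9]
ee_rot: [1.207, 2.898, -0.002]
contact_force: [-0.7, -0.8, 0.5]
opening: 1.002
```

```bash
python3 -c "
from plant import r
r.get_image('wrist')"; python3 snap.py man1; python3 - <<'E'
from h import *
z=np.load('man1.npz');im=z['im'];d=z['d'];s=dict(ee_pos=z['pos'],ee_rot=z['rot']);K,T=cam('wrist',s);P=cloud(K,T,d)
m=(np.abs(P[...,2]-135)<6)&(np.hypot(P[...,0]-571,P[...,1]-165.5)<35)&(d>0)
v,u=np.nonzero(m);print(len(u),np.median(P[m][:,2]))
X=np.array([onz(K,T,a,b,135)[:2] for a,b in zip(u,v)])
b=cv2.minAreaRect(X.astype(np.float32));print('world rect',b,X.mean(0))
Y=pose(s);print(np.degrees(np.arctan2(Y[1,0],Y[0,0])),Y[:3,2])
E
```

```text
3.6333 [576.8 165.4 391. ] [1.2038e+00 2.9014e+00 1.0000e-04] [ 0.164  0.371  1.527 -0.     1.243 -0.62 ] [1.6 2.1 0.4]
778 137.07010223303394
world rect ((572.4107055664062, 164.2484130859375), (24.0286922454834, 25.6864070892334), 37.02387619018555) [572.29431754 164.23856671]
134.9334893409956 [ 4.00697730e-04 -1.24322569e-04 -9.99999912e-01]
```

View pics/man1.png

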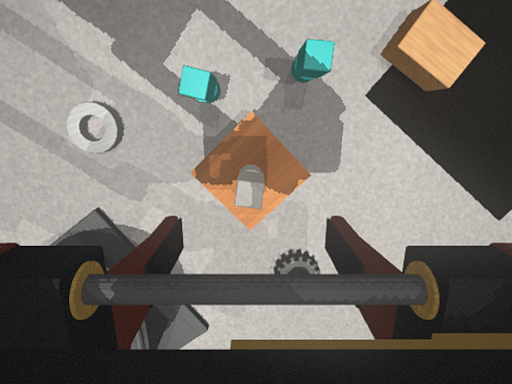

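The wrist view shows the mandrel's top at about (249,187). Its flats lie at 37° and 127° in the world frame, and the measured size of 24 x 25.7 mm fits the 24 mm grip. I align at 127° above it.

```bash
python3 - <<'E'
from h import *
rows(pose(r.sense()),mk([0,0,1],127,[572.2,164.4,322]),8)
E
```

```text
N 8 row m: [ 0.0004 -0.0003  0.0086] deg: [0.004 0.016 0.981]
  via [572. 164. 322.]
```

step_arm(commands=[0.0004, -0.0003, 0.0086, 0, 0.016, 0.981, 0.0004, -0.0003, 0.0086, 0, 0.016, 0.981, 0.0004, -0.0003, 0.0086, 0, 0.016, 0.981, 0.0004, -0.0003, 0.0086, 0, 0.016, 0.981, 0.0004, -0.0003, 0.0086, 0, 0.016, 0.981, 0.0004, -0.0003, 0.0086, 0, 0.016, 0.981, 0.0004, -0.0003, 0.0086, 0, 0.016, 0.981, 0.0004, -0.0003, 0.0086, 0, 0.016, 0.981])

```text
time: 4.35
ee_pos: [570.8, 163.1, 322.4]
ee_rot: [1.405, 2.808, 0.001]
contact_force: [0.2, -0.0, -0.3]
opening: 0.999
```

```bash
python3 snap.py man2; python3 - <<'E'
from h import *
rows(pose(r.sense()),mk([0,0,1],127,[572.2,164.4,276]),6)
E
```

```text
4.35 [570.8 163.1 322.4] [1.4055e+00 2.8084e+00 8.0000e-04] [ 0.162  0.433  1.617 -0.     1.09  -0.481] [ 0.2 -0.  -0.3]
N 6 row m: [-0.      0.0004  0.0075] deg: [-0.014 -0.005 -0.037]
```

View pics/man2.png

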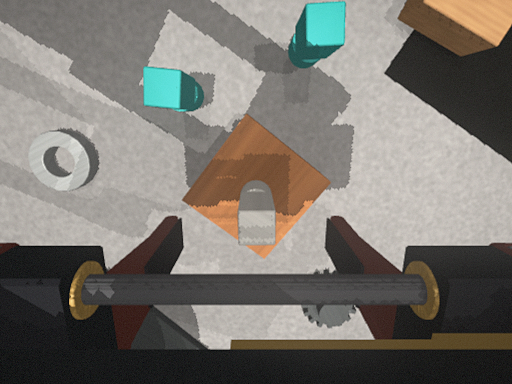

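The mandrel's square grip at (257,228) is aligned and centred between the fingers, so I descend.

step_arm(commands=[0, 0.0004, 0.0075, 0, 0, 0, 0, 0.0004, 0.0075, 0, 0, 0, 0, 0.0004, 0.0075, 0, 0, 0, 0, 0.0004, 0.0075, 0, 0, 0, 0, 0.0004, 0.0075, 0, 0, 0, 0, 0.0004, 0.0075, 0, 0, 0, 0, 0, 0, 0, 0, 0, 0, 0, 0, 0, 0, 0])

```text
time: 5.07
ee_pos: [572.8, 164.7, 277.7]
ee_rot: [1.403, 2.811, -0.0]
contact_force: [0.3, -0.4, -0.2]
opening: 0.999
```

step_arm(commands=[0, 0, 0, 0, 0, 0, 0, 0, 0, 0, 0, 0, 0, 0, 0, 0, 0, 0, 0, 0, 0, 0, 0, 0, 0, 0, 0, 0, 0, 0, 0, 0, 0, 0, 0, 0, 0, 0, 0, 0, 0, 0, 0, 0, 0, 0, 0, 0], jaw=1, grip_force=40)

```text
time: 5.73
ee_pos: [572.9, 164.7, 278.4]
ee_rot: [1.403, 2.81, 0.001]
contact_force: [0.8, -0.7, 0.1]
opening: 0.437
```

```bash
python3 snap.py grip1; python3 -c "
from h import *
print(pose(r.sense()).round(4))"
```

```text
5.7333 [572.9 164.7 278.4] [1.4026e+00 2.8097e+00 1.0000e-03] [ 0.164  0.489  1.651 -0.     1.    -0.48 ] [ 0.8 -0.7  0.1]
[[-6.010000e-01  7.992000e-01  1.400000e-03  5.729265e+02]
 [ 7.992000e-01  6.010000e-01  0.000000e+00  1.647528e+02]
 [-8.000000e-04  1.100000e-03 -1.000000e+00  2.783692e+02]
 [ 0.000000e+00  0.000000e+00  0.000000e+00  1.000000e+00]]
```

step_arm(commands=[0, 0, 0, 0, 0, 0, 0, 0, 0, 0, 0, 0, 0, 0, 0, 0, 0, 0, 0, 0, 0, 0, 0, 0, 0, 0, 0, 0, 0, 0, 0, 0, 0, 0, 0, 0, 0, 0, 0, 0, 0, 0, 0, 0, 0, 0, 0, 0])

```text
time: 6.45
ee_pos: [572.9, 164.7, 278.3]
ee_rot: [1.403, 2.81, 0.001]
contact_force: [-0.1, 0.0, -0.3]
opening: 0.274
```

The opening of 0.274 is 24.1 mm, which is the grip's width, so it is held. Lifting.

step_arm(commands=[0, 0, -0.006, 0, 0, 0, 0, 0, -0.01, 0, 0, 0, 0, 0, -0.013, 0, 0, 0, 0, 0, -0.015, 0, 0, 0, 0, 0, -0.015, 0, 0, 0, 0, 0, -0.015, 0, 0, 0, 0, 0, -0.015, 0, 0, 0, 0, 0, -0.015, 0, 0, 0])

```text
time: 7.12
ee_pos: [572.7, 164.7, 384.1]
ee_rot: [1.402, 2.809, 0.002]
contact_force: [0.1, -0.1, -1.5]
opening: 0.273
```

```bash
python3 snap.py lift_s side;python3 snap.py lift_w; python3 - <<'E'
from h import *
s=r.sense();print(s['contact_force'],s['opening'])
# pilot axis: pilot mouth centre world at face
c0=np.array([494.703,-92.002,109.587]);n=np.array([-.42908,.061266,.901187]);n/=np.linalg.norm(n)
pil=np.array([551.01,-121.29,126.4]);hub=np.array([535.8,-115.7,150.7])
# standoff: tip 20mm above hub face, along axis through pilot
k=255.3
face=pil+n*0.8
tip=face+n*(28+22)
print('tip',tip,'TCP',tip+n*k, 'face',face)
rows(pose(s),mk(n,107,tip+n*k),24)
E
```

```text
7.1167 [572.7 164.7 384.1] [1.4023e+00 2.8092e+00 1.6000e-03] [ 0.164  0.371  1.546 -0.     1.223 -0.48 ] [ 0.1 -0.1 -1.5]
7.1667 [573.7 164.9 387.2] [1.4005 2.8057 0.0063] [ 0.164  0.368  1.542 -0.     1.225 -0.48 ] [ 1.   1.1 -0.4]
[ 1.05074482 -0.69414944 -1.83892822] 0.2744584986252969
tip [ 529.21274884 -118.17768903  172.18027263] TCP [ 419.66868937 -102.53648845  402.25317821] face [ 550.6667362  -121.24098723  127.12094918]
N 24 row m: [-0.0073 -0.0106 -0.0021] deg: [-0.876 -0.597  0.907]
  via [535.  70. 399.]
  via [483. -20. 405.]
  via [ 420. -103.  402.]
```

View pics/lift_s.png

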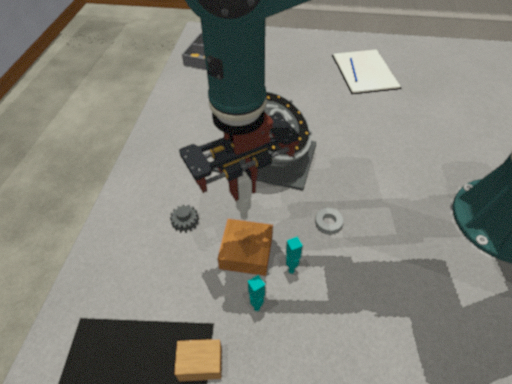

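View pics/lift_w.png

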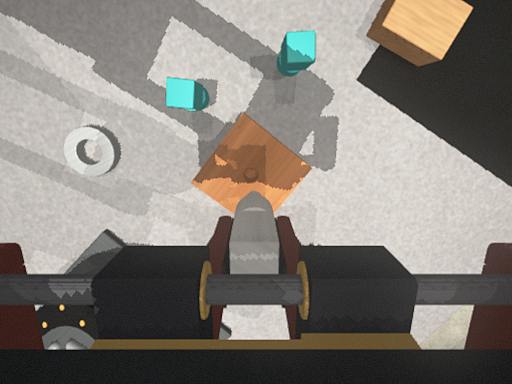

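```bash
python3 - <<'E'
from h import *
z=np.load('lift_w.npz');im=z['im'].copy();d=z['d'];c=r.camera_model('wrist');K=(c['fx'],c['fy'],c['cx'],c['cy']);T=c['tool_from_camera']
P=cloud(K,T,d)
S=4;x0,y0=205,170
big=cv2.resize(im[y0:y0+120,x0:x0+100],None,fx=5,fy=5,interpolation=cv2.INTER_CUBIC)
for rad,zz in((7,253.8),(7,233.3),(14,219.3)):
    for a in np.linspace(0,2*np.pi,40):
        q=proj(K,T,(rad*np.cos(a),rad*np.sin(a),zz));cv2.circle(big,tuple(int(t) for t in((q-[x0-.5,y0-.5])*5)),1,(0,0,255),-1)
cv2.imwrite('pics/tipc.png',big)
np.set_printoptions(linewidth=200)
for v in range(186,240,4):
    row=P[v,230:282];m=(d[v,230:282]>0)&(row[:,2]<262)&(abs(row[:,1])<20)
    if m.any(): print(v,'u',230+np.nonzero(m)[0].min(),230+np.nonzero(m)[0].max(),row[m].mean(0).round(1),'y',row[m][:,1].min().round(1),row[m][:,1].max().round(1),'xmax',row[m][:,0].max().round(1))
E
```

```text
194 u 247 260 [5.400e+00 1.000e-01 2.451e+02] y -5.4 5.6 xmax 6.6
198 u 242 265 [1.230e+01 2.000e-01 2.105e+02] y -8.2 8.5 xmax 13.5
202 u 238 269 [ 11.5   0.4 203.3] y -11.1 11.5 xmax 13.4
206 u 236 271 [ 11.    0.2 196.1] y -12.6 12.9 xmax 13.5
210 u 235 272 [ 10.2   0.2 190.5] y -12.8 13.1 xmax 11.7
214 u 234 272 [ 1.110e+01 -1.000e-01  1.804e+02] y -13.1 11.4 xmax 11.8
218 u 230 281 [ 11.    1.5 173.8] y -13.8 16.4 xmax 11.7
222 u 230 281 [ 10.9   1.3 167.7] y -13.2 15.9 xmax 11.8
226 u 230 281 [ 11.    1.3 161.5] y -13.0 15.4 xmax 11.9
230 u 230 281 [ 10.9   1.4 156.3] y -12.6 14.7 xmax 11.8
234 u 230 281 [ 11.    1.3 151.1] y -12.1 14.4 xmax 11.9
238 u 230 281 [ 11.1   1.2 146. ] y -11.3 13.9 xmax 11.9
```

View pics/tipc.png

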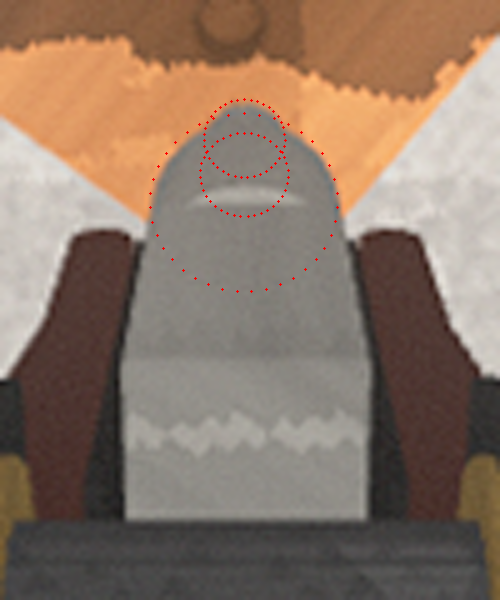

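The crop shows the mandrel straight in the jaws, with the expected outlines coinciding with its tip within about 0.5 mm. Next I check the tip's path to the hub.

```bash
python3 - <<'E'
from h import *
s=r.sense();A=pose(s)
n=np.array([-.42908,.061266,.901187]);n/=np.linalg.norm(n)
face=np.array([550.67,-121.24,127.12]);B=mk(n,107,face+n*(50+255.3))
M=np.real(expm(np.real(logm(np.linalg.inv(A)@B))/24));X=A.copy()
for i in range(24):
    X=X@M;t=X@[0,0,255.3,1];
    print(i,t[:3].round(0),'h over face',((t[:3]-face)@n).round(0),'rad',np.linalg.norm((t[:3]-face)-n*((t[:3]-face)@n)).round(0)) if i%2 else 0
E
```

```text
1 [577. 141. 135.] h over face 12.0 rad 264.0
3 [577. 117. 139.] h over face 14.0 rad 240.0
5 [576.  93. 143.] h over face 17.0 rad 216.0
7 [574.  69. 147.] h over face 19.0 rad 192.0
9 [572.  45. 151.] h over face 23.0 rad 168.0
11 [568.  21. 155.] h over face 26.0 rad 144.0
13 [564.  -2. 158.] h over face 30.0 rad 120.0
15 [559. -26. 162.] h over face 34.0 rad 96.0
17 [553. -49. 165.] h over face 38.0 rad 72.0
19 [546. -72. 168.] h over face 42.0 rad 48.0
21 [538. -95. 170.] h over face 46.0 rad 24.0
23 [ 529. -118.  172.] h over face 50.0 rad 0.0
```

step_arm(commands=[-0.0073, -0.0106, -0.0021, -0.876, -0.597, 0.907, -0.0073, -0.0106, -0.0021, -0.876, -0.597, 0.907, -0.0073, -0.0106, -0.0021, -0.876, -0.597, 0.907, -0.0073, -0.0106, -0.0021, -0.876, -0.597, 0.907, -0.0073, -0.0106, -0.0021, -0.876, -0.597, 0.907, -0.0073, -0.0106, -0.0021, -0.876, -0.597, 0.907, -0.0073, -0.0106, -0.0021, -0.876, -0.597, 0.907, -0.0073, -0.0106, -0.0021, -0.876, -0.597, 0.907])

```text
time: 7.88
ee_pos: [533.1, 67.7, 396.5]
ee_rot: [1.514, 2.599, 0.111]
contact_force: [-0.6, 0.2, -1.3]
opening: 0.271
```

step_arm(commands=[-0.0073, -0.0106, -0.0021, -0.876, -0.597, 0.907, -0.0073, -0.0106, -0.0021, -0.876, -0.597, 0.907, -0.0073, -0.0106, -0.0021, -0.876, -0.597, 0.907, -0.0073, -0.0106, -0.0021, -0.876, -0.597, 0.907, -0.0073, -0.0106, -0.0021, -0.876, -0.597, 0.907, -0.0073, -0.0106, -0.0021, -0.876, -0.597, 0.907, -0.0073, -0.0106, -0.0021, -0.876, -0.597, 0.907, -0.0073, -0.0106, -0.0021, -0.876, -0.597, 0.907])

```text
time: 8.55
ee_pos: [480.7, -21.8, 403.1]
ee_rot: [1.602, 2.386, 0.21]
contact_force: [0.3, 0.8, -1.3]
opening: 0.272
```

step_arm(commands=[-0.0073, -0.0106, -0.0021, -0.876, -0.597, 0.907, -0.0073, -0.0106, -0.0021, -0.876, -0.597, 0.907, -0.0073, -0.0106, -0.0021, -0.876, -0.597, 0.907, -0.0073, -0.0106, -0.0021, -0.876, -0.597, 0.907, -0.0073, -0.0106, -0.0021, -0.876, -0.597, 0.907, -0.0073, -0.0106, -0.0021, -0.876, -0.597, 0.907, -0.0073, -0.0106, -0.0021, -0.876, -0.597, 0.907, -0.0073, -0.0106, -0.0021, -0.876, -0.597, 0.907])

```text
time: 9.22
ee_pos: [416.9, -104.1, 400.5]
ee_rot: [1.672, 2.168, 0.301]
contact_force: [-0.4, 0.2, -2.0]
opening: 0.269
```

```bash
python3 -c "
from plant import r
r.get_image('wrist');r.get_image('wrist')"; python3 snap.py stand; python3 - <<'E'
from h import *
s=r.sense();A=pose(s)
n=np.array([-.42908,.061266,.901187]);n/=np.linalg.norm(n)
face=np.array([550.67,-121.24,127.12])
print('angle',np.arccos(-A[:3,2]@n)); t=(A@[0,0,255.3,1])[:3]-face;print('tip rel in tool',A[:3,:3].T@t)
rows(A,mk(n,107,face+n*(50+255.3)),8)
im=cv2.imread('pics/stand.png');cv2.imwrite('pics/standc.png',cv2.resize(im[140:260,190:320],None,fx=5,fy=5,interpolation=cv2.INTER_CUBIC))
E
```

```text
9.3167 [ 416.3 -104.2  400.1] [1.6744 2.1679 0.2999] [-0.471  0.004  2.04   0.215  0.687 -0.864] [ 0.5  0.6 -1.5]
angle 0.00642061085028062
tip rel in tool [ -0.5604118   -5.45347921 -49.33487901]
N 8 row m: [ 0.0001  0.0004 -0.0001] deg: [-0.046  0.003 -0.011]
  via [ 420. -103.  402.]
```

View pics/standc.png

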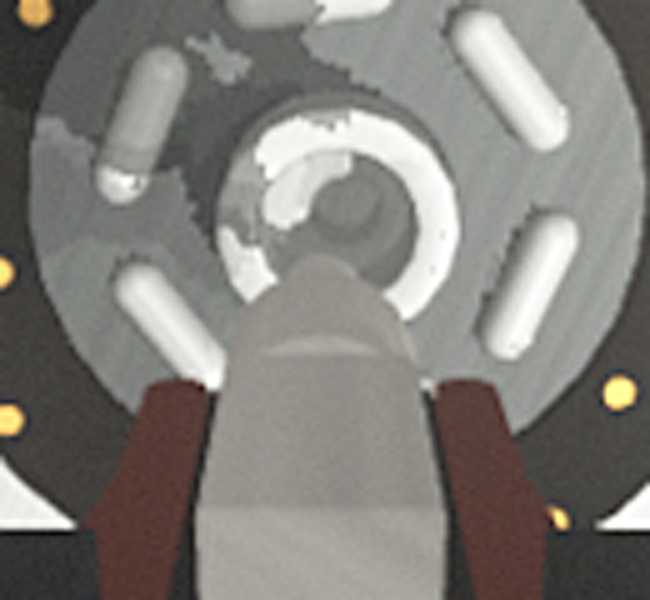

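```bash
python3 -W ignore bore.py stand.npz 259 181 | grep -v ring; python3 - <<'E'
from h import *
z=np.load('stand.npz');d=z['d'];s=dict(ee_pos=z['pos'],ee_rot=z['rot']);K,T=cam('wrist',s);P=cloud(K,T,d)
c0=np.array([494.703,-92.002,109.587]);n=np.array([-.42908,.061266,.901187])
print(((P-c0)@n)[166:200:2,242:278:2].round(0))
E
```

```text
ex [ 0.90288256 -0.          0.4298873 ] ey [ 0.02633746  0.99812148 -0.05531597]
hub bore c [ 55.54 -21.94] equiv dia 24.931034940304915 world [ 536.55 -112.8   150.9 ]
pilot c [ 57.8  -28.64] equiv dia 15.036941597190927 world [ 550.77 -121.25  126.29]
pilot floor(partial) c [ 58.68 -31.26] equiv dia 13.169969479967335 world [ 559.74 -125.04  109.51]
pilot-hub [ 3.91394362 -8.78676185]
[[ 17.  19.  16.  18.  17.  18.  19.  18.  18.  19.  17.  18.  18.  17.
   17.  10.  -2.  -2.]
 [ 18.  18.  19.  18.  17.  18.  18.  17.  18.  18.  19.  19.  19.  18.
   19.  18.  13.  -1.]
 [ 18.  19.  17.  18.  18.  18. -10. -10. -10.  17.  18.  18.  18.  18.
   18.  19.  18.  11.]
 [ 18.  19.  18.  18. -10. -10. -10.  -9. -10. -11. -10. -11.  18.  18.
   19.  18.  18.  17.]
 [ 18.  18. -11. -10. -11. -11. -10. -11. -11. -11. -10. -10.  -9.  18.
   18.  18.  18.  18.]
 [ 18.  -9. -11. -10. -11. -10. -11. -29. -30. -30. -11.  -8. -10. -10.
   18.  19.  19.  18.]
 [ 16. -11. -10. -11. -11. -10. -30. -29. -28. -30. -30. -29.  -9. -10.
  -10.  17.  20.  19.]
 [-10. -11. -10.  -9. -10. -30. -31. -29. -3
[... 206 characters left out ...]
. -11. -10.
  -10.   8.  19.  18.]
 [  4. -10. -10. -10. -11. -10. -19. -23. -25. -25. -21. -13.  -9.  -9.
  -11.  12.  19.  18.]
 [ 10.  -3. -11. -10. -10. -10. -12. -14. -16. -16. -11. -10. -10. -10.
    1.  17.  19.  18.]
 [ 15.   3. -10. -11. -10. -10.  -9. -10. -11. -10. -11. -10. -10.  -1.
    7.  18.  19.  18.]
 [ 17.  10.   2.  -4.  44.  46.  46.  45.  -9.  -9. -10. -10.  -0.   4.
   13.  18.  19.  18.]
 [ 18.  16.   8.  46.  52.  53.  53.  52.  48.  42.  -2.   0.   5.  11.
   16.  18.  17.  19.]
 [ 18.  18.  78.  80.  81.  81.  83.  81.  82.  79.   5.   9.  11.  15.
   18.  18.  19.  19.]
 [ 79.  81.  83.  85.  86.  86.  87.  87.  85.  85.  83.  80.  17.  18.
   18.  18.  18.  18.]]
```

```bash
cat > go.py <<'E'
from h import *
import sys
n=np.array([-.42908,.061266,.901187]);n/=np.linalg.norm(n)
face=np.array([550.6,-121.2,126.9])
def st():
    s=r.sense();A=pose(s);t=(A@[-.4,0,255.3,1])[:3]-face
    print('t',round(s['time'],2),'tip in tool axes rel pilot mouth',(A[:3,:3].T@t).round(2),'ang',np.arccos(-A[:3,2]@n).round(4),'F tool',(A[:3,:3].T@s['contact_force']).round(1),'M',(A[:3,:3].T@s['wrist_torque']).round(2),'open',round(s['opening'],3));return s,A
if __name__=='__main__':
    s,A=st();h=float(sys.argv[1]);N=int(sys.argv[2])
    B=mk(n,107,face+n*(h+255.3));B[:3,3]+=B[:3,0]*.4
    az=None
    rows(A,B,N)
E
python3 go.py 38 6
```

```text
t 9.37 tip in tool axes rel pilot mouth [ -1.05  -5.32 -49.5 ] ang 0.0064 F tool [ 0.3 -1.1  0.8] M [ 0.21  0.09 -0.02] open 0.27
N 6 row m: [0.0002 0.0006 0.0019] deg: [-0.061  0.004 -0.014]
```

step_arm(commands=[0.0002, 0.0006, 0.0019, -0.061, 0.004, 0, 0.0002, 0.0006, 0.0019, -0.061, 0.004, 0, 0.0002, 0.0006, 0.0019, -0.061, 0.004, 0, 0.0002, 0.0006, 0.0019, -0.061, 0.004, 0, 0.0002, 0.0006, 0.0019, -0.061, 0.004, 0, 0.0002, 0.0006, 0.0019, -0.061, 0.004, 0, 0, 0, 0, 0, 0, 0, 0, 0, 0, 0, 0, 0])

```text
time: 10.03
ee_pos: [425.8, -101.8, 391.1]
ee_rot: [1.668, 2.169, 0.308]
contact_force: [0.7, -0.7, -1.9]
opening: 0.272
```

```bash
python3 go.py 38 2;python3 snap.py pre >/dev/null; python3 -c "
import cv2
im=cv2.imread('pics/pre.png');cv2.imwrite('pics/prec.png',cv2.resize(im[140:260,190:320],None,fx=5,fy=5,interpolation=cv2.INTER_CUBIC))"
```

```text
t 10.03 tip in tool axes rel pilot mouth [  1.24   1.27 -37.55] ang 0.0015 F tool [-0.6 -0.3  2. ] M [ 0.19  0.09 -0.03] open 0.272
N 2 row m: [-0.0004 -0.0006 -0.0002] deg: [ 0.002 -0.042  0.032]
```

View pics/prec.png

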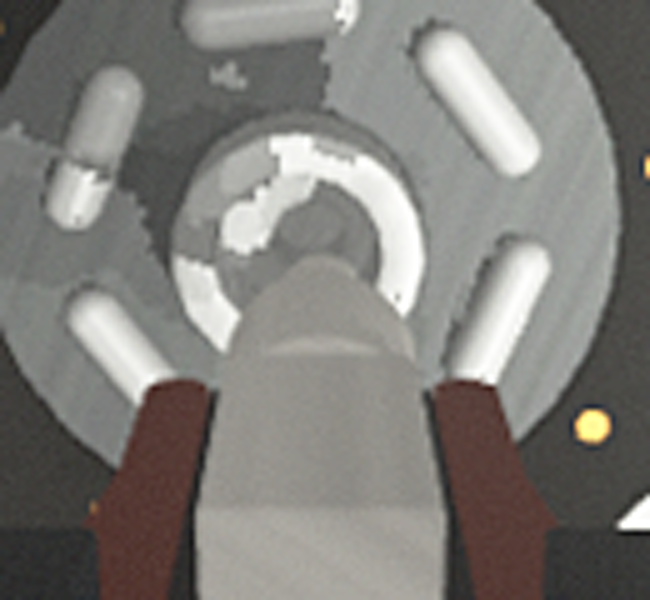

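step_arm(commands=[-0.0004, -0.0006, 0, 0, 0, 0, -0.0004, -0.0006, 0, 0, 0, 0, 0, 0, 0, 0, 0, 0, 0, 0, 0, 0, 0, 0, 0, 0, 0, 0, 0, 0, 0, 0, 0, 0, 0, 0, 0, 0, 0, 0, 0, 0, 0, 0, 0, 0, 0, 0])

```text
time: 10.75
ee_pos: [424.8, -103.0, 391.0]
ee_rot: [1.668, 2.168, 0.308]
contact_force: [-0.3, 0.2, -2.0]
opening: 0.273
```

```bash
python3 go.py 38 2;python3 snap.py pre2 >/dev/null; python3 -c "
import cv2
im=cv2.imread('pics/pre2.png');cv2.imwrite('pics/pre2c.png',cv2.resize(im[140:260,190:320],None,fx=5,fy=5,interpolation=cv2.INTER_CUBIC))"; python3 -W ignore bore.py pre2.npz 254 184 | grep pilot; python3 - <<'E'
from h import *
z=np.load('pre2.npz');d=z['d'];s=dict(ee_pos=z['pos'],ee_rot=z['rot']);K,T=cam('wrist',s);P=cloud(K,T,d)
c0=np.array([494.703,-92.002,109.587]);n=np.array([-.42908,.061266,.901187]);np.set_printoptions(linewidth=200)
h=((P-c0)@n);print(h[174:200:2,236:274:2].round(0))
m=(abs(h-18)<2);m[:150]=0;m[215:]=0;m[:,:225]=0;m[:,285:]=0
A=np.linalg.inv(pose(s));Q=P[m]@A[:3,:3].T+A[:3,3];print(m.sum(),'plane tool z',Q[:,2].mean())
c=P[(h<-26)&(h>-34)];Q=c@A[:3,:3].T+A[:3,3];Q=Q[np.hypot(Q[:,0],Q[:,1])<20];print('floor tool',Q.mean(0),Q.min(0),Q.max(0))
m=((h<-11.7)&(h>-40));v,u=np.nonzero(m)
L=np.stack([(u-K[2])/K[0],(v-K[3])/K[1],np.ones(len(u))],1);Tc=r.camera_model('wrist')['tool_from_camera'];L=L@Tc[:3,:3].T
zz=255.3+38.0+1.2;X=Tc[:3,3]+L*((zz-Tc[2,3])/L[:,2:]);X=X[np.hypot(X[:,0],X[:,1])<12];print(len(X),'mouth tool',X.mean(0),X.min(0),X.max(0))
E
```

```text
t 10.75 tip in tool axes rel pilot mouth [  0.08   0.21 -37.83] ang 0.001 F tool [ 0.6 -1.   1.7] M [ 0.19  0.02 -0.01] open 0.273
N 2 row m: [ 0.0001 -0.     -0.0001] deg: [ 0.016 -0.025  0.024]
pilot c [ 57.55 -27.81] equiv dia 14.620478397790738 world [ 550.57 -120.42  126.13]
pilot floor(partial) c [ 58.65 -31.45] equiv dia 12.965532535685286 world [ 559.7  -125.23  109.5 ]
pilot-hub [ 5.31604753 -8.78773959]
[[ 17.  17.  18.  18.  18. -10. -10.  -9.  -9.  19.  18.  17.  17.  18.  17.  18.  18.  15.  -2.]
 [ 19.  19.  17. -10. -10.  -9. -10. -10. -10.  -9. -10. -11.  18.  19.  18.  18.  18.  17.  -0.]
 [ 17.  17. -11.  -9. -10. -10. -10. -10. -10.  -9. -10. -11. -10.  17.  18.  18.  19.  18.  17.]
 [ 17. -10. -11. -11.  -9. -10. -11. -28. -29. -30. -12. -10. -10.  -9.  18.  17.  19.  18.  18.]
 [-10. -10.  -9. -10. -10. -11. -30. -30. -30. -30. -30. -30.  -9. -10.  -8.  18.  17.  18.  18.]
 [-12.  -9. -11.  -9. -12. -29. -31. -30. -30. -31. -30. -29. -10. -10. -11.  18.  18.  19.  19.]
 [-10.  -9. -11. -10. -10. -27. -28. -30. -29. -30. -30. -31. -10. -11.  -9.  17.  19.  18.  19
[... 208 characters left out ...]
0.  -9.  -9. -11. -11. -11.  32.  34.  33.  33.  -9. -10. -10.  -1.  14.  18.  18.  18.]
 [  5.  -2.  -9.  -9. -10. -11.  35.  39.  39.  42.  40.  37.  31.  -4.   5.  16.  18.  19.  18.]
 [ 11.   5.  -2. -10.  -9.  66.  69.  71.  70.  70.  69.  69.  69.   4.  10.  17.  17.  19.  18.]
 [ 17.  10.   3.  66.  69.  71.  74.  75.  76.  76.  75.  74.  73.  69.  67.  17.  19.  18.  18.]]
796 plane tool z 265.09109089749234
floor tool [ -3.19865837  -0.38409757 312.60126153] [ -8.14594171  -7.01068376 309.13412577] [  1.9556228    6.81166741 314.19741118]
159 mouth tool [ 1.60412166e-01 -4.02718638e-01  2.94500000e+02] [ -6.56124395  -8.49573132 294.5       ] [  6.83453927   7.4959516  294.5       ]
```

View pics/pre2c.png

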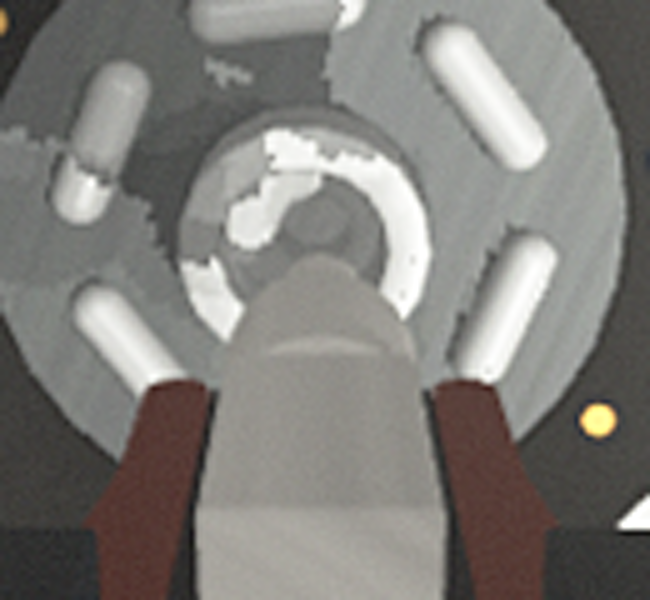

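The tip and bore line up: in the tool frame the bore mouth is at (0.1,-0.4) and the tip at about (-0.4,0.1). I descend through the hub with a small correction.

step_arm(commands=[0.0001, -0.0002, 0.0035, 0, 0, 0, 0.0001, -0.0002, 0.0035, 0, 0, 0, 0, -0.0001, 0.0035, 0, 0, 0, 0, 0, 0.0035, 0, 0, 0, 0, 0, 0.0035, 0, 0, 0, 0, 0, 0.0035, 0, 0, 0, 0, 0, 0.0035, 0, 0, 0, 0, 0, 0.0035, 0, 0, 0])

```text
time: 11.47
ee_pos: [436.5, -104.7, 365.2]
ee_rot: [1.668, 2.168, 0.308]
contact_force: [-0.4, -0.6, -1.8]
opening: 0.276
```

step_arm(commands=[0, 0, 0.002, 0, 0, 0, 0, 0, 0.002, 0, 0, 0, 0, 0, 0.001, 0, 0, 0, 0, 0, 0, 0, 0, 0, 0, 0, 0, 0, 0, 0, 0, 0, 0, 0, 0, 0, 0, 0, 0, 0, 0, 0, 0, 0, 0, 0, 0, 0])

```text
time: 12.13
ee_pos: [438.5, -104.9, 361.2]
ee_rot: [1.668, 2.167, 0.308]
contact_force: [-0.2, -0.4, -1.9]
opening: 0.272
```

```bash
python3 go.py 0 4
```

```text
t 12.13 tip in tool axes rel pilot mouth [ 0.22 -0.21 -4.94] ang 0.001 F tool [ 0.  -1.1  1.6] M [ 0.17  0.08 -0.  ] open 0.272
N 4 row m: [-0.      0.0001  0.0012] deg: [ 0.011 -0.01   0.012]
```

Now a gentle push of about 1 mm per row, watching the force.

step_arm(commands=[0, 0, 0.001, 0, 0, 0, 0, 0, 0.001, 0, 0, 0, 0, 0, 0.001, 0, 0, 0, 0, 0, 0.001, 0, 0, 0, 0, 0, 0.001, 0, 0, 0, 0, 0, 0.001, 0, 0, 0, 0, 0, 0.001, 0, 0, 0, 0, 0, 0, 0, 0, 0])

```text
time: 12.8
ee_pos: [441.5, -105.3, 354.5]
ee_rot: [1.668, 2.168, 0.308]
contact_force: [-0.6, 0.3, -0.8]
opening: 0.27
```

```bash
python3 go.py 0 4
```

```text
t 12.8 tip in tool axes rel pilot mouth [ 0.43 -0.49  2.41] ang 0.0012 F tool [ 0.5 -0.7  0.5] M [0.24 0.03 0.01] open 0.27
N 4 row m: [-0.      0.0001 -0.0006] deg: [ 0.003 -0.017  0.011]
```

step_arm(commands=[0, 0, 0.001, 0, 0, 0, 0, 0, 0.001, 0, 0, 0, 0, 0, 0.001, 0, 0, 0, 0, 0, 0.001, 0, 0, 0, 0, 0, 0, 0, 0, 0, 0, 0, 0, 0, 0, 0, 0, 0, 0, 0, 0, 0, 0, 0, 0, 0, 0, 0])

```text
time: 13.47
ee_pos: [442.8, -105.3, 350.8]
ee_rot: [1.669, 2.169, 0.308]
contact_force: [-3.4, 2.0, -0.3]
opening: 0.272
```

```bash
python3 go.py 0 4
```

```text
t 13.47 tip in tool axes rel pilot mouth [ 1.01 -1.03  6.31] ang 0.0021 F tool [ 2.7 -2.6 -1.3] M [0.64 0.67 0.03] open 0.272
N 4 row m: [-0.0001  0.0002 -0.0016] deg: [-0.008 -0.029  0.012]
```

The tip is 6 mm past the face with little axial force, so it is in the bore. Continuing down.

step_arm(commands=[0, 0, 0.001, 0, 0, 0, 0, 0, 0.001, 0, 0, 0, 0, 0, 0.001, 0, 0, 0, 0, 0, 0.001, 0, 0, 0, 0, 0, 0, 0, 0, 0, 0, 0, 0, 0, 0, 0, 0, 0, 0, 0, 0, 0, 0, 0, 0, 0, 0, 0])

```text
time: 14.13
ee_pos: [444.5, -105.6, 347.1]
ee_rot: [1.669, 2.169, 0.308]
contact_force: [-3.7, 1.5, -2.9]
opening: 0.272
```

```bash
python3 go.py 0 4
```

```text
t 14.13 tip in tool axes rel pilot mouth [ 0.92 -1.09 10.41] ang 0.0021 F tool [ 2.7 -3.9  0.9] M [ 0.95  0.69 -0.07] open 0.272
N 4 row m: [-0.0001  0.0002 -0.0026] deg: [-0.01  -0.028  0.011]
```

step_arm(commands=[0.0001, -0.0001, 0.001, 0, 0, 0, 0.0001, -0.0001, 0.001, 0, 0, 0, 0.0001, -0.0001, 0.001, 0, 0, 0, 0.0001, -0.0001, 0.001, 0, 0, 0, 0, 0, 0.001, 0, 0, 0, 0, 0, 0.001, 0, 0, 0, 0, 0, 0, 0, 0, 0, 0, 0, 0, 0, 0, 0])

```text
time: 14.8
ee_pos: [446.9, -105.9, 341.8]
ee_rot: [1.668, 2.168, 0.308]
contact_force: [-4.6, 2.2, -0.9]
opening: 0.272
```

```bash
python3 go.py 0 4
```

```text
t 14.8 tip in tool axes rel pilot mouth [ 0.89 -0.98 16.25] ang 0.0012 F tool [ 3.3 -3.8 -1.3] M [0.86 0.64 0.06] open 0.272
N 4 row m: [-0.0001  0.0003 -0.0041] deg: [ 0.001 -0.018  0.012]
```

step_arm(commands=[0.0001, -0.0001, 0.001, 0, 0, 0, 0.0001, -0.0001, 0.001, 0, 0, 0, 0, 0, 0.001, 0, 0, 0, 0, 0, 0.001, 0, 0, 0, 0, 0, 0.001, 0, 0, 0, 0, 0, 0.001, 0, 0, 0, 0, 0, 0, 0, 0, 0, 0, 0, 0, 0, 0, 0])

```text
time: 15.47
ee_pos: [449.1, -106.1, 336.9]
ee_rot: [1.667, 2.168, 0.308]
contact_force: [-10.9, 2.4, 9.3]
opening: 0.271
```

```bash
python3 go.py 0 4
```

```text
t 15.47 tip in tool axes rel pilot mouth [ 0.93 -0.93 21.55] ang 0.001 F tool [  3.1  -5.2 -13.2] M [ 1.26  0.65 -0.01] open 0.271
N 4 row m: [-0.0002  0.0003 -0.0054] deg: [ 0.01  -0.01   0.019]
```

Axial force is 13 N at an indicated depth of 21.5 mm, which is about the bottom. One firm push to confirm.

step_arm(commands=[0, 0, 0.001, 0, 0, 0, 0, 0, 0.001, 0, 0, 0, 0, 0, 0, 0, 0, 0, 0, 0, 0, 0, 0, 0, 0, 0, 0, 0, 0, 0, 0, 0, 0, 0, 0, 0, 0, 0, 0, 0, 0, 0, 0, 0, 0, 0, 0, 0])

```text
time: 16.13
ee_pos: [449.2, -106.1, 336.5]
ee_rot: [1.666, 2.167, 0.308]
contact_force: [-27.0, 3.4, 33.5]
opening: 0.27
```

```bash
python3 go.py 0 4
```

```text
t 16.13 tip in tool axes rel pilot mouth [ 0.65 -0.78 22.  ] ang 0.0017 F tool [  3.5  -9.3 -42. ] M [ 2.34  0.74 -0.01] open 0.27
N 4 row m: [-0.0002  0.0003 -0.0055] deg: [0.023 0.005 0.032]
```

Solid bottom: 42 N with only 0.4 mm of movement. I ease off the preload, then release.

step_arm(commands=[0.0003, -0.0003, -0.001, 0, 0, 0, 0.0003, -0.0003, -0.001, 0, 0, 0, 0, 0, -0.0005, 0, 0, 0, 0, 0, 0, 0, 0, 0, 0, 0, 0, 0, 0, 0, 0, 0, 0, 0, 0, 0, 0, 0, 0, 0, 0, 0, 0, 0, 0, 0, 0, 0])

```text
time: 16.8
ee_pos: [449.0, -106.0, 336.8]
ee_rot: [1.667, 2.167, 0.308]
contact_force: [-3.6, -0.6, 0.9]
opening: 0.273
```

```bash
python3 go.py 0 4
```

```text
t 16.8 tip in tool axes rel pilot mouth [ 0.79 -0.9  21.64] ang 0.0014 F tool [ 0.1 -3.  -2.3] M [ 0.64 -0.19  0.01] open 0.273
N 4 row m: [-0.0002  0.0003 -0.0054] deg: [0.02  0.003 0.013]
```

step_arm(commands=[0, 0, 0, 0, 0, 0, 0, 0, 0, 0, 0, 0, 0, 0, 0, 0, 0, 0, 0, 0, 0, 0, 0, 0, 0, 0, 0, 0, 0, 0, 0, 0, 0, 0, 0, 0, 0, 0, 0, 0, 0, 0, 0, 0, 0, 0, 0, 0], jaw=-1)

```text
time: 17.47
ee_pos: [448.6, -105.7, 336.5]
ee_rot: [1.668, 2.168, 0.308]
contact_force: [0.2, -0.2, -0.5]
opening: 0.839
```

step_arm(commands=[0, 0, 0, 0, 0, 0, 0, 0, 0, 0, 0, 0, 0, 0, 0, 0, 0, 0, 0, 0, 0, 0, 0, 0, 0, 0, 0, 0, 0, 0, 0, 0, 0, 0, 0, 0, 0, 0, 0, 0, 0, 0, 0, 0, 0, 0, 0, 0])

```text
time: 18.13
ee_pos: [448.5, -105.7, 336.5]
ee_rot: [1.668, 2.168, 0.308]
contact_force: [-0.6, 0.2, 0.7]
opening: 1.0
```

```bash
python3 go.py 0 4; python3 snap.py rel
```

```text
t 18.13 tip in tool axes rel pilot mouth [ 1.51 -1.54 21.7 ] ang 0.001 F tool [ 0.2 -0.2 -0.9] M [ 0.1   0.06 -0.02] open 1.0
N 4 row m: [-0.0003  0.0004 -0.0054] deg: [ 0.007 -0.013  0.012]
18.1333 [ 448.5 -105.7  336.5] [1.668  2.1677 0.3079] [-0.437  0.155  2.075  0.271  0.496 -0.908] [-0.6  0.2  0.7]
```

View pics/rel.png

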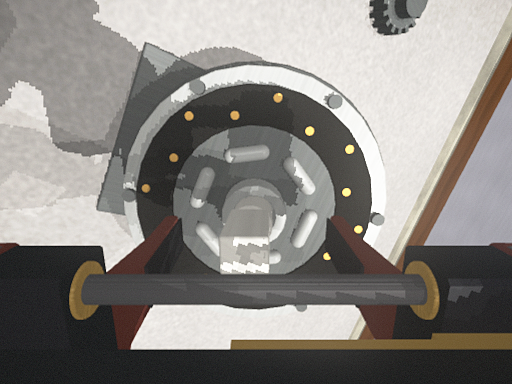

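The jaws are open and the mandrel, at (247,225), stands free in the hub. I back straight out along the axis.

step_arm(commands=[0, 0, -0.008, 0, 0, 0, 0, 0, -0.012, 0, 0, 0, 0, 0, -0.015, 0, 0, 0, 0, 0, -0.015, 0, 0, 0, 0, 0, -0.015, 0, 0, 0, 0, 0, -0.015, 0, 0, 0, 0, 0, -0.015, 0, 0, 0, 0, 0, -0.01, 0, 0, 0])

```text
time: 18.85
ee_pos: [402.8, -99.2, 432.8]
ee_rot: [1.667, 2.167, 0.308]
contact_force: [0.1, -0.2, 1.0]
opening: 1.001
```

step_arm(commands=[0, 0, 0, 0, 0, 0, 0, 0, 0, 0, 0, 0, 0, 0, 0, 0, 0, 0, 0, 0, 0, 0, 0, 0, 0, 0, 0, 0, 0, 0, 0, 0, 0, 0, 0, 0, 0, 0, 0, 0, 0, 0, 0, 0, 0, 0, 0, 0])

```text
time: 19.52
ee_pos: [403.5, -99.4, 430.8]
ee_rot: [1.668, 2.168, 0.308]
contact_force: [0.3, -0.4, -0.6]
opening: 1.0
```

```bash
python3 snap.py fin; python3 snap.py fins side; python3 - <<'E'
from h import *
z=np.load('fin.npz');d=z['d'];s=dict(ee_pos=z['pos'],ee_rot=z['rot']);K,T=cam('wrist',s);P=cloud(K,T,d)
g=cv2.cvtColor(z['im'],cv2.COLOR_BGR2GRAY)
c0=np.array([494.703,-92.002,109.587]);n=np.array([-.42908,.061266,.901187]);h=(P-c0)@n
ex=np.array([.90288,0,.42989]);ey=np.array([.02634,.99812,-.05532])
lat=np.stack([(P-c0)@ex,(P-c0)@ey],-1)
near=np.hypot(lat[...,0]-58,lat[...,1]+28.7)
m=(h>70)&(h<95)&(near<30)&(d>0);print('grip top h over disc top',m.sum(),np.median(h[m]),lat[m].mean(0),'expected 82')
# flat top only
m=(abs(h-np.median(h[m]))<3)&(near<30)&(d>0);print('top ctr',lat[m].mean(0),np.ptp(lat[m],axis=0))
Q=P[m];nn=np.linalg.svd(Q-Q.mean(0))[2][2];nn*=np.sign(nn[2]);print('top normal angle vs hub',np.arccos(nn@n))
m=(abs(h-18)<3)&(near<30)&(d>0);q=lat[m];print('hub ring',m.sum(),np.median(h[m]));
(cx,cy),rad=cv2.minEnclosingCircle(q.astype(np.float32));print(cx,cy,rad)
E
```

```text
19.5167 [403.5 -99.4 430.8] [1.6684 2.1683 0.3078] [-0.479 -0.062  2.015  0.208  0.774 -0.856] [ 0.3 -0.4 -0.6]
19.5667 [403.5 -99.4 430.9] [1.6683 2.1681 0.3079] [-0.479 -0.062  2.015  0.208  0.774 -0.856] [ 0.   0.7 -0.5]
grip top h over disc top 855 81.95721212423294 [ 51.66381306 -25.45386128] expected 82
top ctr [ 51.84129152 -26.20264834] [28.19718334 28.14537224]
top normal angle vs hub 0.06594249488270988
hub ring 544 17.893431502157405
56.75667190551758 -26.97069549560547 22.648590087890625
```

View pics/fin.png

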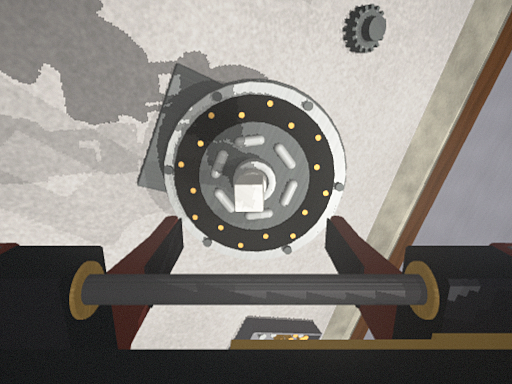

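View pics/fins.png

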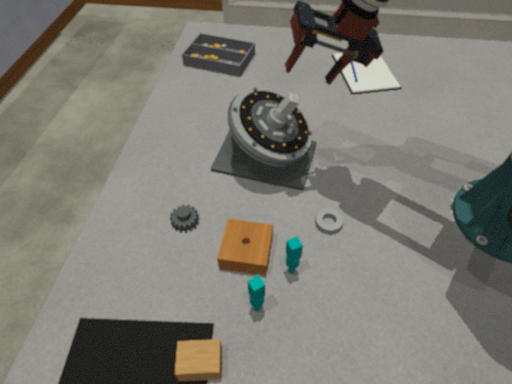

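```bash
python3 - <<'E'
from h import *
z=np.load('fins.npz')['im'].astype(int);im,_=r.get_image('side');print('moved px mandrel region',(np.abs(im.astype(int)-z)[85:170,220:320].max(2)>40).sum())
a=np.load('side0im.npy').astype(int)
for nm,(u,v) in dict(gear=(184,217),bearing=(329,220),carton=(198,358)).items(): print(nm,(np.abs(im.astype(int)-a)[v-20:v+20,u-25:u+25].max(2)>50).sum())
print(r.finish_job())
E
```

```text
moved px mandrel region 0
gear 0
bearing 78
carton 0
the job is handed in; nothing more can be done
None
```

The mandrel is standing fully home in the pilot bore, released, and I have handed the job in at about 20 s of the 72 s. The hand-in reports no verdict.

**What I did:** I located the mandrel and hub in the cameras and saw the pilot bore in the wrist camera's depth image. I then took the mandrel from its block by its flats. I lined the tip up with the bore through the hub, so no feeling for the bore was needed. I pushed until it bottomed at 42 N, opened the jaws and backed out along the axis.

**Last checks:**
- **Depth:** the grip's top measured 82.0 mm above the disc, against 82 mm expected when home.
- **Centring:** the hub is about 1 to 1.5 mm from the bore axis in each direction; the limit is 4 mm.
- **Lean:** three rough estimates disagree, from about 0.06 to 0.08 rad. All are under the 0.12 limit, and some lean fits the clearance in the bore.
- **At rest:** two side pictures taken in succession show no movement of the mandrel, and the gripper is clear of everything.
- **Bystanders:** the gear and carton show no pixel change. The bearing shows 78 changed pixels; it looks to be in the same place, so I took that for the arm's shadow, but I did not measure it.

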